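# Put the notions away and close the three boxes with their own lids

### The arm

A 6-joint arm with a two-finger parallel gripper is mounted at the origin on a cart in front of the work surface, level with it; the furniture and walls round the work are solid. World frame = base frame: x ahead of the robot, y to its left, z up, the work surface at z = 0. Lengths are in m, angles in rad, forces in N, time in s.
With the tool pointing down it reaches from about 0.35 to 0.85 m from the base axis. Payload 8.1 kg.
Tool frame: the origin (TCP) lies at the centre of the arm's flange, where the gripper is bolted on; the fingertips stand 186 mm ahead of it and the grasp point (between the pads) lies 167 mm ahead of it (robot.grasp_offset is the distance from the TCP to the grasp point, in m); z points along the fingers, y is the line along which they close (so a half turn about z gives the same grasp; the last joint's range is limited). The gripper opens to 93 mm and grips with 3 to 60 N. Pads are 15 mm wide; open, the fingers measure 128 mm over their backs; the gripper's body (75 mm by 188 mm) begins 65 mm behind the grasp point.
Start: joints at [1.096, 0.13, 1.488, -0, 1.523, -0.085], TCP at [0.228, 0.555, 0.405] pointing down, gripper open.
Joint ranges: [-2.96, 2.96], [-0.89, 2.26], [0.02, 2.5], [-1.34, 4.48], [0, 2.73], [-2.66, 2.66]. Speed limits (rad/s): [2.39, 2.39, 2.79, 3.14, 3.14, 3.14].

### API

Orientations are given as a rotation vector (axis times angle).
In Python, from plant import robot gives the robot as it stands.
- The arm moves only by the tool drive_tool, never from a script. Its argument "moves" is one flat list of numbers, 7 for each row, row after row: the finger opening in mm, from 0 to 93, then the shift along the tool's x, y, z in mm, then the turn, a rotation vector about the tool's x, y, z in degrees. A call has 1 to 8 rows; each row shifts and turns the commanded pose from where the row before left it, along the tool's axes as they then stand; what a row does not reach is not made up. A row lasts 1/10 s, in which the tool goes at most 50 mm and 8.59 degrees, less where a joint would pass 70% of its speed; a pose out of reach is approached as far as the arm can. A call is refused whole if a number of a shift passes 50 or a number of a turn 8.59, either way. A call with a gripper value outside its range is refused whole. The fingers move at their own pace and stop on an object; "grip_force" is the grip in N (left out, the last holds). Time passes only in rows, so rows that do not move let the fingers close. It gives the time, the measured TCP pose, the force, the opening and the grip force at its end, in the units of the state.
- robot.read_state(): the state, without advancing time (a new reading comes with each control period).
- robot.read_camera(name): name is "side" or "top"; returns a dict with "color" (420x560x3 uint8, red, green, blue), "depth" (420x560 float32, m along the optical axis (not along the pixel's ray), 0 where there is no reading), "mtx" (3x3 intrinsics, pixels), "dist_coeffs" ([k1, k2, p1, p2, k3] as OpenCV has them; the pictures are not rectified), "R" (3x3) and "t" (3): a world point X has camera coordinates R X + t. Camera axes: x right, y down, z forward; pixel columns grow to the right and rows downward; lengths in m; the calibration is good to about 2 mm. A picture is of the moment at which its call begins.
- robot.close_job(): hands the job in; it is judged then, once.
The state is a dict: "t": time; "q": joint angles; "dq": joint speeds; "joint_torque": joint torques, N m; "tool_pos": TCP position; "orientation": TCP orientation; "force": force on the tool from outside, world axes, zero at the start; "wrist_torque": the same for the moment, N m; "opening": finger opening in m; "gripper_force": force on a finger pad.
Only numpy, scipy, OpenCV 4.12 (cv2) and the standard library are available. Lean on these libraries where they do the work, as an engineer would, in place of code of your own. Each camera call takes 0.05 s, during which the arm holds its last target. There are 200 camera calls.

### The job

Tidy up the set of three wooden notions boxes after the sewing class: lay the tape measure flat in the round box and the needle tube flat in the oblong box (the bobbins are already in the square one). Then close every box with its own lid, the lid sitting level and fully down on the rim.

Things in the scene. Friction and masses are not known exactly. Their poses are not given: they have to be found in the camera images.
- round_box: Open wooden box with a grey felt floor, fixed to the table (it stays put), at any of three places and any yaw. Round: 116 mm outer, 104 mm inner diameter. Height 32 mm, walls 6 mm, floor top 5 mm above the table. Origin: centre of its underside, z up. The tape measure goes in here; closed by the round lid.
- oblong_box: Open wooden box with a grey felt floor, fixed to the table (it stays put), at any of three places and any yaw. Oblong: outer 76 mm along its x, 112 mm along its y; inner 64 x 100 mm. Height 32 mm, walls 6 mm, floor top 5 mm above the table. Origin: centre of its underside, z up. The needle tube goes in here; closed by the oblong lid.
- square_box: Open wooden box with a grey felt floor, fixed to the table (it stays put), at any of three places and any yaw. Square: outer 72 x 72 mm, inner 60 x 60 mm. Height 32 mm, walls 6 mm, floor top 5 mm above the table. Origin: centre of its underside, z up. Three machine bobbins (12 mm high) are already in it; closed by the square lid.
- round_lid: Loose wood lid, lying plug down. Round, 118 mm diameter. Plate 7 mm thick over an 8 mm deep bevelled plug, 3.5 mm smaller a side than the mouth; plate rests on the rim. Central brass knob, a plain cylinder of 24 mm diameter. Origin: centre of plug underside, z up; plate top at 15 mm, handle from 15 to 39 mm. Seated, its origin is 24 mm above the box's. 90 g.
- oblong_lid: Loose wood lid, lying plug down. Oblong, 78 (x) by 114 mm (y). Plate 7 mm thick over an 8 mm deep bevelled plug, 3.5 mm smaller a side than the mouth; plate rests on the rim. Central brass bar handle, 12 (x) by 48 mm (y). Fits either way round. Origin: centre of plug underside, z up; plate top at 15 mm, handle from 15 to 39 mm. Seated, its origin is 24 mm above the box's. 80 g.
- square_lid: Loose wood lid, lying plug down. Square, 74 x 74 mm. Plate 7 mm thick over an 8 mm deep bevelled plug, 3.5 mm smaller a side than the mouth; plate rests on the rim. Central brass square knob, 20 x 20 mm, its sides parallel to the lid's. Fits in any of four turns. Origin: centre of plug underside, z up; plate top at 15 mm, handle from 15 to 39 mm. Seated, its origin is 24 mm above the box's. 60 g.
- tape_measure: Round white tape measure lying flat, loose: a case 52 mm in diameter and 14 mm high, with a short tape end sticking out. Origin on the underside, z up; the centre of the case lies 9 mm along +y from the origin; the tape end points to -y. 40 g.
- needle_tube: Slim needle tube lying flat, loose: 67 mm long along its y, 11 mm thick and 11 mm high, pale with a dark pink cap. It does not roll. Origin: centre of its underside, z up. 15 g.

How it is judged:
At the end, for the whole second after the job is handed in: Tape measure flat on the floor of the round box, needle tube flat on the floor of the oblong box; each lid on the box of its own shape, centred within 8 mm, level within 4.5 degrees and down on the rim (origin 20 to 27.5 mm above the box underside); all at rest (horizontal distance between round_lid and round_box below 0.008 m and z of round_lid in the frame of round_box between 0.02 and 0.0275 m and angle between each of round_lid, oblong_lid, square_lid's own z axis and vertical below 0.08 rad and horizontal distance between oblong_lid and oblong_box below 0.008 m and z of oblong_lid in the frame of oblong_box between 0.02 and 0.0275 m and horizontal distance between square_lid and square_box below 0.008 m and z of square_lid in the frame of square_box between 0.02 and 0.0275 m and horizontal distance between tape_measure and round_box below 0.042 m and z of tape_measure in the frame of round_box below 0.012 m and angle between each of tape_measure, needle_tube's own z axis and vertical below 0.2 rad and x of needle_tube in the frame of oblong_box between -0.034 and 0.034 m and y of needle_tube in the frame of oblong_box between -0.034 and 0.034 m and z of needle_tube in the frame of oblong_box below 0.012 m and linear speed of each of round_lid, oblong_lid, square_lid, tape_measure, needle_tube below 0.02 m/s); the robot touches nothing.
It also fails if it takes over 112 s, if anything falls off the work surface, if the arm or the gripper's body presses on something with over 40 N, if the wrist force passes 120 N, or if a joint passes its speed limit or range.

## Working session

There is one attempt and no reset: what is moved stays moved. The work goes in short steps, Python scripts to look and compute and a tool call to move; the robot and the scene stay as the last step left them, time stands still between calls to the robot, and variables do not carry over. Pictures are saved under pics/ and viewed, at most 14 in all, crops included, and the job is handed in when it is done.

Besides the shell and the picture viewer there is one more tool, called after "Request:" in YAML: its name, and indented under it one key for each argument. drive_tool: Moves the arm, as the interface text tells. Its arguments: {"type":"object","properties":{"moves":{"type":"array","items":{"type":"number"}},"grip_force":{"type":"number"}},"required":["moves"]}

```bash
mkdir -p pics; ls; python3 - <<'E'
from plant import robot
import cv2, numpy as np
for n in ("top","side"):
    c=robot.read_camera(n); cv2.imwrite(f"pics/{n}0.png",c["color"][:,:,::-1]); np.savez(f"{n}0.npz",**c)
    print(n,c["mtx"].tolist(),c["dist_coeffs"],(-c["R"].T@c["t"]).tolist(),c["R"].round(2).tolist())
print(robot.read_state(),robot.grasp_offset)
E
```

```text
pics
top [[452.0597265273124, 0.0, 274.9554650163778], [0.0, 452.0597265273124, 211.10391859875142], [0.0, 0.0, 1.0]] [0.02705547 0.         0.         0.         0.        ] [0.38074229707843377, -0.0278736000731456, 1.2849850516814874] [[-0.01, -1.0, 0.0], [-0.99, 0.01, -0.15], [0.15, -0.01, -0.99]]
side [[426.97513385957944, 0.0, 275.9490083330001], [0.0, 426.97513385957944, 215.25655991590935], [0.0, 0.0, 1.0]] [-0.03316921  0.          0.          0.          0.        ] [0.3549270951066009, -1.0679104399734651, 0.7432661383464991] [[0.99, -0.15, 0.02], [-0.07, -0.55, -0.84], [0.14, 0.82, -0.55]]
{'t': 0.1, 'q': array([ 1.09559805e+00,  1.31098797e-01,  1.48923949e+00, -1.97580143e-06,
        1.52298582e+00, -8.53965864e-02]), 'dq': array([ 0.00054171, -0.00133229, -0.00124948, -0.00076554,  0.00054548,
       -0.00069275]), 'joint_torque': array([ 7.88151829e-04, -5.61338639e+01, -4.93096876e+01,  7.70261767e-02,
        2.91312870e-02, -9.80267941e-05]), 'tool_pos': array([0.22787908, 0.55480213, 0.40374626]), 'orientation': array([-6.08337156e-01, -3.08164340e+00,  2.61406420e-03]), 'force': array([-1.10676541, -0.04279841, -0.0826818 ]), 'wrist_torque': array([-0.01275576, -0.00966999, -0.00353361]), 'gripper_force': 0.0, 'opening': 0.09307978703238454} 0.1673
```

View pics/top0.png

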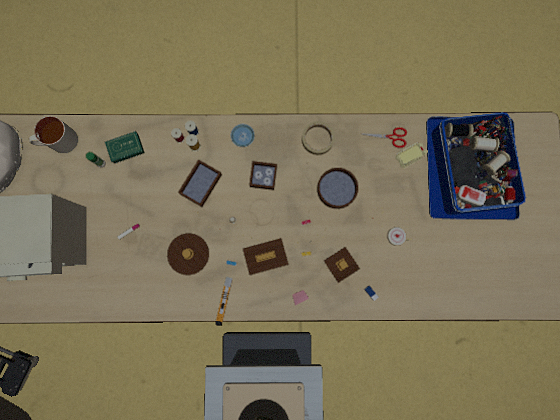

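View pics/side0.png

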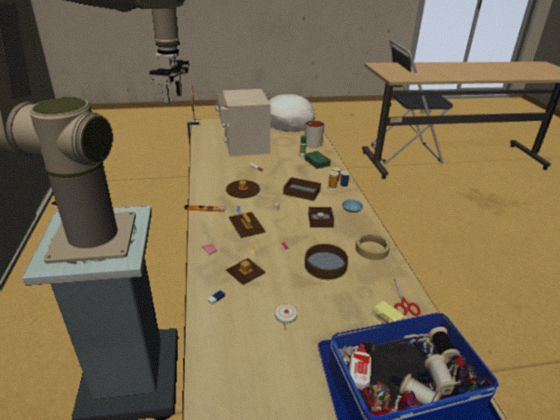

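The top view shows the boxes at oblong (200,184), square (263,175) and round (337,188). The lids are at round (188,253), oblong (265,256) and square (341,264), the tape is at (397,237) and the tube at (129,231), next to a tall cover. The side view agrees.

```bash
cat > h.py <<'E'
import numpy as np, cv2
from plant import robot
def rays(c,uv):
    n=cv2.undistortPoints(np.float64(uv).reshape(-1,1,2),c["mtx"],c["dist_coeffs"])[:,0]
    return -c["R"].T@c["t"], np.c_[n,np.ones(len(n))]@c["R"]
def plane(c,uv,z):
    o,d=rays(c,uv); return (o+d*((z-o[2])/d[:,2])[:,None])[:,:2]
def go(x,y,ztip,yaw=None):
    """rows from the present pose to fingertips at x,y,ztip with closing line at yaw (deg, world)"""
    s=robot.read_state(); R=cv2.Rodrigues(s["orientation"])[0]; p=s["tool_pos"]
    cur=np.degrees(np.arctan2(R[1,1],R[0,1])); 
    d=0 if yaw is None else (yaw-cur+90)%180-90
    print("t",round(s["t"],2),"tcp",p.round(4),"yaw %.1f"%cur,"q6 %.2f"%s["q"][5],"tilt",np.degrees(R[:2,2]).round(2))
    print("turn about tool z: %.1f"%(-d)," then shift (after turn) mm:",end=' ')
    a=np.radians(cur+d); Y=np.array([np.cos(a),np.sin(a)]); X=np.array([-Y[1],Y[0]])
    e=np.array([x,y])-p[:2]; print((1e3*np.array([e@X,e@Y,p[2]-.186-ztip])).round(1))
    print("shift before turn:",(1e3*R.T@np.array([*e,ztip+.186-p[2]])).round(1))
E
python3 - <<'E'
import numpy as np,cv2
from h import *
for n in ("top",):
    c=np.load(f"{n}0.npz"); im=c["color"]; hsv=cv2.cvtColor(im,cv2.COLOR_RGB2HSV)
    for u,v in((188,240),(250,258),(330,265),(320,188),(200,184),(397,230),(125,233),(135,228),(188,254),(265,257),(340,265)): print((u,v),hsv[v,u],end=' ')
    print()
    m=((hsv[...,2]<125)).astype(np.uint8)
    W={"round_box":(337,188,.016),"oblong_box":(200,184,.016),"square_box":(263,175,.016),"round_lid":(188,253,.0115),"oblong_lid":(265,256,.0115),"square_lid":(341,264,.0115)}
    cs,_=cv2.findContours(m,cv2.RETR_EXTERNAL,cv2.CHAIN_APPROX_NONE)
    for k,(u,v,z) in W.items():
        for q in cs:
            if cv2.contourArea(q)>300 and cv2.pointPolygonTest(q,(u,v),False)>0:
                P=plane(c,q[:,0],z); r=cv2.minAreaRect(np.float32(P*1e3)); print(k,np.round(r[0],1),np.round(r[1],1),round(r[2],1), "n",len(q))
    # brass knobs
    b=((hsv[...,0]>8)&(hsv[...,0]<28)&(hsv[...,1]>110)&(hsv[...,2]>125)).astype(np.uint8)
    for k,(u,v,z) in list(W.items())[3:]:
        ys,xs=np.nonzero(b[v-14:v+15,u-14:u+15]); uv=np.c_[xs+u-14,ys+v-14]
        P=plane(c,uv,.036); r=cv2.minAreaRect(np.float32(P*1e3)); print(k,"knob",len(uv),np.round(P.mean(0)*1e3,1),[np.round(i,1) for i in r])
    for k,(u,v,z,w) in {"tape":(397,237,.007,16),"tube":(129,231,.0055,20)}.items():
        s=im[v-w:v+w+1,u-w:u+w+1].astype(int); bg=np.median(s.reshape(-1,3),0) if k=="tube" else np.median(s[[0,-1]].reshape(-1,3),0)
        mm=(np.abs(s-bg).sum(2)>70).astype(np.uint8)
        q=max(cv2.findContours(mm,cv2.RETR_EXTERNAL,cv2.CHAIN_APPROX_NONE)[0],key=cv2.contourArea)
        P=plane(c,q[:,0]+[u-w,v-w],z); r=cv2.minAreaRect(np.float32(P*1e3)); print(k,[np.round(i,1) for i in r],"circ",cv2.minEnclosingCircle(np.float32(P*1e3)))
    # tall cover
    D=c["depth"]; vv,uu=np.mgrid[170:300:3,0:130:3]; o,d=rays(c,np.c_[uu.ravel(),vv.ravel()]); X=o+d*D[vv,uu].ravel()[:,None]
    T=X[(X[:,2]>.06)&(D[vv,uu].ravel()>0)]; print("cover",T.min(0),T.max(0))
    crop=cv2.resize(im[200:275,90:440],None,fx=2.28,fy=2.28,interpolation=2); cv2.imwrite("pics/crop.png",crop[...,::-1])
E
```

```text
(188, 240) [ 15 146  54] (250, 258) [ 14 150  63] (330, 265) [  7 138  61] (320, 188) [118  41  88] (200, 184) [113  43 102] (397, 230) [177  20 138] (125, 233) [ 90   3 152] (135, 228) [171 143 114] (188, 254) [ 19 140 133] (265, 257) [ 19 148 124] (340, 265) [ 19 155 128] 
round_box [ 640.1 -213. ] [117.5 121.9] 43.8 n 117
oblong_box [656.2 179.9] [ 86.6 117.9] 59.9 n 116
square_box [678.2  -0. ] [77.2 82.1] 83.2 n 101
round_lid [454.6 210.8] [118.4 116.9] 45.7 n 120
oblong_lid [445.8  -6.3] [ 80.6 117.7] 14.5 n 132
square_lid [ 422.3 -218.6] [78.5 78.1] 31.5 n 96
round_lid knob 42 [454.7 211.4] [array([455.5, 210.4]), array([15.8, 21. ]), np.float64(45.5)]
oblong_lid knob 52 [446.6  -6.9] [array([445.7,  -7.3]), array([10.2, 46.5]), np.float64(15.6)]
square_lid knob 37 [ 420.7 -219.5] [array([ 419.4, -217.3]), array([16.5, 21.5]), np.float64(32.5)]
tape [array([ 496.8, -359.6]), array([47. , 16.9]), np.float64(12.4)] circ ((498.4183349609375, -366.82513427734375), 23.530078887939453)
tube [array([520. , 380.6]), array([12.9, 66.6]), np.float64(34.5)] circ ((519.95361328125, 380.62554931640625), 33.37940979003906)
cover [0.38974554 0.49507049 0.06074178] [0.68431447 0.71435902 0.21091888]
```

View pics/crop.png

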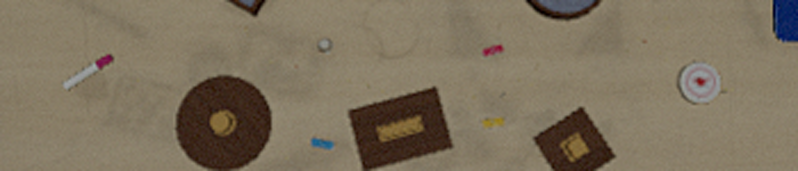

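The crop shows the tube lying diagonally with its cap to the upper right, and the tape at crop (700,83) with its end pointing right. I'll refine the boxes from rim depth, and the tape.

```bash
python3 - <<'E'
import numpy as np,cv2
from h import *
c=np.load("top0.npz"); im=c["color"].astype(int); D=c["depth"]
vv,uu=np.mgrid[0:420,0:560]; o,d=rays(c,np.c_[uu.ravel(),vv.ravel()]); X=(o+d*D.ravel()[:,None]).reshape(420,560,3)
hsv=cv2.cvtColor(c["color"],cv2.COLOR_RGB2HSV)
for k,(u,v,w) in {"round_box":(337,188,27),"oblong_box":(200,184,28),"square_box":(263,175,20)}.items():
    s=np.s_[v-w:v+w+1,u-w:u+w+1]; Z=X[s][...,2]; print(k,"z pct",np.percentile(Z,[5,50,95]).round(3),end=' ')
    P=X[s][Z>.022]; r=cv2.minAreaRect(np.float32(P[:,:2]*1e3)); print(len(P),[np.round(i,1) for i in r])
    # inner mouth: grey floor + shapes -> dark-brown hole contour at rim plane (saturated brown) 
    f=((hsv[s][...,0]>90)&(hsv[s][...,2]>60)).astype(np.uint8); 
    q=np.concatenate([x for x in cv2.findContours(f,cv2.RETR_EXTERNAL,cv2.CHAIN_APPROX_NONE)[0] if cv2.contourArea(x)>60])[:,0]
    r=cv2.minAreaRect(np.float32(plane(c,q+[u-w,v-w],.012)*1e3)); print("  felt",[np.round(i,1) for i in r])
u,v,w=397,237,16; s=im[v-w:v+w+1,u-w:u+w+1]; h=hsv[v-w:v+w+1,u-w:u+w+1]
m=cv2.morphologyEx((h[...,1]<45).astype(np.uint8),cv2.MORPH_OPEN,np.ones((3,3)))
q=max(cv2.findContours(m,cv2.RETR_EXTERNAL,cv2.CHAIN_APPROX_NONE)[0],key=cv2.contourArea)
P=plane(c,q[:,0]+[u-w,v-w],.010)*1e3; print("tape",cv2.minEnclosingCircle(np.float32(P)),P.min(0),P.max(0))
go(.520,.3806,.10,34.5)
E
```

```text
round_box z pct [-0.004  0.002  0.031] 313 [array([ 550.9, -121.1]), array([116.2, 370.2]), np.float64(43.9)]
  felt [array([ 639.9, -212.9]), array([97.6, 99.6]), np.float64(88.8)]
oblong_box z pct [-0.005  0.     0.03 ] 321 [array([555.9,  73.7]), array([386.2, 121.8]), np.float64(47.6)]
  felt [array([656.3, 181. ]), array([59.8, 99.8]), np.float64(60.1)]
square_box z pct [-0.004  0.001  0.032] 231 [array([548.9,   4.7]), array([ 75.8, 334.1]), np.float64(88.2)]
  felt [array([ 6.787e+02, -3.000e-01]), array([59.9, 56.3]), np.float64(81.9)]
tape ((501.9179382324219, -376.7892150878906), 26.06615447998047) [ 478.1995371  -401.26548572] [ 526.47650682 -353.23740233]
t 0.1 tcp [0.2279 0.5548 0.4037] yaw 67.7 q6 -0.09 tilt [-0.05 -0.09]
turn about tool z: 33.2  then shift (after turn) mm: [-309.   142.1  117.7]
shift before turn: [-336.4  -49.9  117.8]
```

Request:
drive_tool:
  moves: [40, -19, -46, 0, 0, 0, 0, 40, -19, -46, 0, 0, 0, 0, 40, -43, 6, 0, 0, 0, 0, 40, -43, 6, 0, 0, 0, 0, 40, -43, 6, 0, 0, 0, 0, 40, -43, 6, 0, 0, 0, 0, 40, -43, 6, 0, 0, 0, 0, 40, -43, 6, 0, 0, 0, 0]
  grip_force: 20

```text
t: 0.9
tool_pos: [0.4821, 0.3899, 0.4042]
orientation: [-0.609, -3.082, 0.001]
force: [-0.1, 1.6, 0.4]
opening: 0.0409
gripper_force: 0.0
```

Request:
drive_tool:
  moves: [40, -40, 6, 0, 0, 0, 0, 40, 0, 0, 30, 0, 0, 8.3, 40, 0, 0, 30, 0, 0, 8.3, 40, 0, 0, 30, 0, 0, 8.3, 40, 0, 0, 30, 0, 0, 8.3, 40, 0, 0, 0, 0, 0, 0, 40, 0, 0, 0, 0, 0, 0, 40, 0, 0, 0, 0, 0, 0]

```text
t: 1.7
tool_pos: [0.5204, 0.3815, 0.2871]
orientation: [1.458, 2.781, 0.004]
force: [0.0, 0.9, 1.2]
opening: 0.0404
gripper_force: 0.0
```

```bash
python3 -c "
from h import *
go(.520,.3806,.003,34.5)"
```

```text
t 1.7 tcp [0.5204 0.3815 0.2871] yaw 34.7 q6 -0.05 tilt [0.14 0.09]
turn about tool z: 0.2  then shift (after turn) mm: [-0.5 -0.9 98.1]
shift before turn: [-0.5 -1.1 98.1]
```

Request:
drive_tool:
  moves: [40, 0, -1, 40, 0, 0, 0, 40, 0, 0, 35, 0, 0, 0, 40, 0, 0, 15, 0, 0, 0, 40, 0, 0, 7, 0, 0, 0, 0, 0, 0, 0, 0, 0, 0, 0, 0, 0, 0, 0, 0, 0, 0, 0, 0, 0, 0, 0, 0, 0, 0, 0, 0, 0, 0, 0]

```text
t: 2.5
tool_pos: [0.5196, 0.3809, 0.1894]
orientation: [1.463, 2.779, 0.003]
force: [-0.6, 0.8, -0.2]
opening: 0.0125
gripper_force: 0.2
```

Request:
drive_tool:
  moves: [0, 0, 0, 0, 0, 0, 0, 0, 0, 0, -20, 0, 0, 0, 0, 0, 0, -40, 0, 0, 0, 0, 0, 0, -40, 0, 0, 0, 0, 0, 0, 0, 0, 0, 0]

```text
t: 3.0
tool_pos: [0.5211, 0.3818, 0.2958]
orientation: [1.461, 2.775, 0.016]
force: [0.4, 0.7, 0.7]
opening: 0.0089
gripper_force: 20.0
```

```bash
python3 -c "
from h import *
go(.6563,.1807,.013,60)"
```

```text
t 3.0 tcp [0.5211 0.3818 0.2958] yaw 34.5 q6 -0.05 tilt [0.57 0.35]
turn about tool z: -25.5  then shift (after turn) mm: [-217.7 -106.6   96.8]
shift before turn: [-242.3   -3.5   96.9]
```

Request:
drive_tool:
  moves: [0, -40, -1, 0, 0, 0, 0, 0, -40, 0, 0, 0, 0, 0, 0, -40, -1, 0, 0, 0, 0, 0, -40, 0, 0, 0, 0, 0, 0, -40, -1, 0, 0, 0, 0, 0, -42, 0, 0, 0, 0, 0, 0, 0, 0, 0, 0, 0, -8.5, 0, 0, 0, 0, 0, 0, -8.5]

```text
t: 3.8
tool_pos: [0.6541, 0.1775, 0.287]
orientation: [-1.032, -2.967, 0.001]
force: [-0.4, 1.0, 0.5]
opening: 0.0089
gripper_force: 20.0
```

Request:
drive_tool:
  moves: [0, 0, 0, 0, 0, 0, -8.5, 0, 0, 0, 30, 0, 0, 0, 0, 0, 0, 20, 0, 0, 0, 0, 0, 0, 0, 0, 0, 0, 0, 0, 0, 0, 0, 0, 0]

```text
t: 4.3
tool_pos: [0.6531, 0.1793, 0.2373]
orientation: [-0.814, -3.033, 0.001]
force: [-0.1, 0.3, 0.3]
opening: 0.0089
gripper_force: 20.0
```

```bash
python3 -c "
from h import *
go(.6563,.1807,.012,60)
print(robot.read_state()['opening'])
c=robot.read_camera('side');cv2.imwrite('pics/a.png',cv2.resize(c['color'][60:260,200:400,::-1],None,fx=3,fy=3))"
```

```text
t 4.3 tcp [0.6531 0.1793 0.2373] yaw 60.0 q6 -0.85 tilt [-0.09 -0.02]
turn about tool z: -0.0  then shift (after turn) mm: [-2.   2.8 39.3]
shift before turn: [-2.1  2.9 39.3]
0.008887777240699975
```

View pics/a.png

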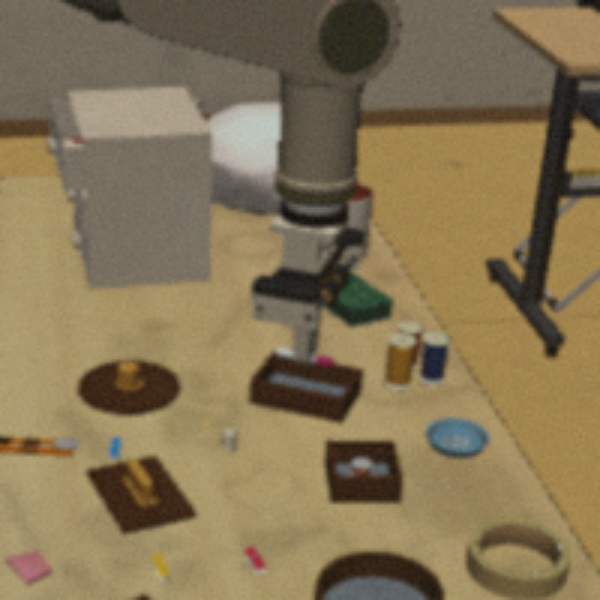

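The tube is held level over the oblong box, with its ends at (285,352) and (325,360). Next I lower and release it.

Request:
drive_tool:
  moves: [0, -2, 3, 15, 0, 0, 0, 0, 0, 0, 15, 0, 0, 0, 0, 0, 0, 9, 0, 0, 0, 0, 0, 0, 0, 0, 0, 0, 0, 0, 0, 0, 0, 0, 0, 22, 0, 0, 0, 0, 0, 0, 22, 0, 0, 0, 0, 0, 0, 22, 0, 0, 0, 0, 0, 0]

```text
t: 5.15
tool_pos: [0.657, 0.1809, 0.1995]
orientation: [0.814, 3.033, 0.001]
force: [0.2, -0.4, -0.1]
opening: 0.0218
gripper_force: 0.0
```

Request:
drive_tool:
  moves: [22, 0, 0, 0, 0, 0, 0, 22, 0, 0, -20, 0, 0, 0, 22, 0, 0, -40, 0, 0, 0, 22, 0, 0, -40, 0, 0, 0, 75, 0, 0, 0, 0, 0, 0]

```text
t: 5.65
tool_pos: [0.659, 0.1814, 0.3072]
orientation: [0.811, 3.024, 0.008]
force: [1.0, -0.2, 1.7]
opening: 0.0264
gripper_force: 0.0
```

```bash
python3 -c "
from h import *
go(.502,-.377,.003,-10)
print(robot.read_state()['opening'])"
```

```text
t 5.65 tcp [0.659  0.1814 0.3072] yaw 60.0 q6 -0.85 tilt [0.68 0.13]
turn about tool z: 70.0  then shift (after turn) mm: [-577.2  -57.6  118.2]
shift before turn: [-142.5 -562.9  115. ]
0.02638908252095715
```

Request:
drive_tool:
  moves: [75, -12, -47, 0, 0, 0, 0, 75, -12, -47, 0, 0, 0, 0, 75, -12, -47, 0, 0, 0, 0, 75, -12, -47, 0, 0, 0, 0, 75, -12, -47, 0, 0, 0, 0, 75, -12, -47, 0, 0, 0, 0, 75, -12, -47, 0, 0, 0, 0, 75, -12, -47, 0, 0, 0, 0]

```text
t: 6.45
tool_pos: [0.5507, -0.1944, 0.2989]
orientation: [0.814, 3.034, -0.0]
force: [1.2, 0.2, -0.5]
opening: 0.0749
gripper_force: 0.0
```

Request:
drive_tool:
  moves: [75, -12, -47, 0, 0, 0, 0, 75, -12, -47, 0, 0, 0, 0, 75, -12, -47, 0, 0, 0, 0, 75, -11, -46, 0, 0, 0, 0, 75, 0, 0, 10, 0, 0, 8.5, 75, 0, 0, 10, 0, 0, 8.5, 75, 0, 0, 10, 0, 0, 8.5, 75, 0, 0, 10, 0, 0, 8.5]

```text
t: 7.25
tool_pos: [0.4984, -0.3783, 0.2581]
orientation: [1.674, 2.658, 0.0]
force: [0.5, -0.6, 0.3]
opening: 0.0748
gripper_force: 0.0
```

Request:
drive_tool:
  moves: [75, 0, 0, 10, 0, 0, 8.5, 75, 0, 0, 10, 0, 0, 8.5, 75, 0, 0, 10, 0, 0, 8.5, 75, 0, 0, 0, 0, 0, 0, 75, 0, 0, 0, 0, 0, 0]

```text
t: 7.75
tool_pos: [0.4986, -0.378, 0.2287]
orientation: [-2.207, -2.235, 0.0]
force: [0.3, 0.1, 0.1]
opening: 0.0749
gripper_force: 0.0
```

```bash
python3 -c "
from h import *
go(.502,-.377,.003,0)
print(robot.read_state()['opening'])"
```

```text
t 7.75 tcp [ 0.4986 -0.378   0.2287] yaw 0.7 q6 -0.74 tilt [-0.02  0.02]
turn about tool z: 0.7  then shift (after turn) mm: [ 1.   3.4 39.7]
shift before turn: [ 1.   3.4 39.7]
0.07486088595937762
```

Request:
drive_tool:
  moves: [75, 1, 3, 20, 0, 0, 0, 75, 0, 0, 14, 0, 0, 0, 75, 0, 0, 5, 0, 0, 0, 30, 0, 0, 0, 0, 0, 0, 30, 0, 0, 0, 0, 0, 0, 30, 0, 0, 0, 0, 0, 0, 30, 0, 0, 0, 0, 0, 0, 30, 0, 0, 0, 0, 0, 0]

```text
t: 8.55
tool_pos: [0.502, -0.3774, 0.1907]
orientation: [2.211, 2.229, 0.0]
force: [-0.1, 0.5, 2.4]
opening: 0.0521
gripper_force: 20.0
```

Request:
drive_tool:
  moves: [30, 0, 0, 0, 0, 0, 0, 30, 0, 0, 0, 0, 0, 0, 30, 0, 0, -15, 0, 0, 0, 30, 0, 0, -40, 0, 0, 0, 30, 0, 0, -40, 0, 0, 0, 30, 0, 0, 0, 0, 0, 0]

```text
t: 9.15
tool_pos: [0.5035, -0.3786, 0.293]
orientation: [2.204, 2.223, 0.001]
force: [0.8, -0.9, -0.4]
opening: 0.052
gripper_force: 20.0
```

```bash
python3 -c "
from h import *
go(.6400,-.213,.012,0)
print(robot.read_state()['opening'])"
```

```text
t 9.15 tcp [ 0.5035 -0.3786  0.293 ] yaw 0.5 q6 -0.73 tilt [ 0.49 -0.43]
turn about tool z: 0.5  then shift (after turn) mm: [165.6 136.5  95. ]
shift before turn: [165.2 137.   94.9]
0.05198630131492278
```

Request:
drive_tool:
  moves: [30, 33, 27, 0, 0, 0, 0, 30, 33, 27, 0, 0, 0, 0, 30, 33, 27, 0, 0, 0, 0, 30, 33, 28, 0, 0, 0, 0, 30, 33, 28, 0, 0, 0, 0, 30, 0, 0, 30, 0, 0, 0, 30, 0, 0, 10, 0, 0, 0, 30, 0, 0, 0, 0, 0, 0]

```text
t: 9.95
tool_pos: [0.6358, -0.2106, 0.2417]
orientation: [-2.209, -2.227, 0.004]
force: [-0.4, -0.9, -0.7]
opening: 0.0522
gripper_force: 20.0
```

```bash
python3 -c "
from h import *
go(.6400,-.213,.010,0)
print(robot.read_state()['opening'])"
```

```text
t 9.95 tcp [ 0.6358 -0.2106  0.2417] yaw 0.5 q6 -0.40 tilt [-0.33  0.12]
turn about tool z: 0.5  then shift (after turn) mm: [-2.4  4.2 45.7]
shift before turn: [-2.5  4.5 45.6]
0.05223323113222167
```

Request:
drive_tool:
  moves: [30, -2, 4, 20, 0, 0, 0, 30, 0, 0, 16, 0, 0, 0, 30, 0, 0, 9, 0, 0, 0, 30, 0, 0, 0, 0, 0, 0, 59, 0, 0, 0, 0, 0, 0, 59, 0, 0, 0, 0, 0, 0, 59, 0, 0, 0, 0, 0, 0, 59, 0, 0, 0, 0, 0, 0]

```text
t: 10.75
tool_pos: [0.6416, -0.213, 0.2006]
orientation: [2.211, 2.23, 0.001]
force: [0.1, 0.0, -0.2]
opening: 0.0591
gripper_force: 0.0
```

Request:
drive_tool:
  moves: [59, 0, 0, -20, 0, 0, 0, 59, 0, 0, -40, 0, 0, 0, 59, 0, 0, -40, 0, 0, 0, 45, 0, 0, 0, 0, 0, 0]

```text
t: 11.15
tool_pos: [0.6436, -0.2137, 0.3084]
orientation: [2.204, 2.223, 0.007]
force: [0.4, -0.9, 0.5]
opening: 0.0549
gripper_force: 0.0
```

```bash
python3 -c "
from h import *
go(.422,-.219,.018,32)
print(robot.read_state()['opening'])"
```

```text
t 11.15 tcp [ 0.6436 -0.2137  0.3084] yaw 0.5 q6 -0.40 tilt [ 0.65 -0.27]
turn about tool z: -31.5  then shift (after turn) mm: [ 113.  -190.7  104.4]
shift before turn: [  -2.9 -222.8  101.9]
0.05489383353208434
```

Request:
drive_tool:
  moves: [45, -1, -45, 0, 0, 0, 0, 45, 0, -45, 0, 0, 0, 0, 45, -1, -45, 0, 0, 0, 0, 45, 0, -44, 0, 0, 0, 0, 45, -1, -44, 0, 0, 0, 0, 45, 0, 0, 15, 0, 0, -7.9, 45, 0, 0, 15, 0, 0, -7.9, 45, 0, 0, 15, 0, 0, -7.9]

```text
t: 11.95
tool_pos: [0.4181, -0.2178, 0.2549]
orientation: [1.699, 2.64, -0.0]
force: [0.0, 0.1, 1.0]
opening: 0.0453
gripper_force: 0.0
```

Request:
drive_tool:
  moves: [45, 0, 0, 15, 0, 0, -7.9, 45, 0, 0, 0, 0, 0, 0, 45, 0, 0, 0, 0, 0, 0]

```text
t: 12.25
tool_pos: [0.4184, -0.2177, 0.2399]
orientation: [-1.527, -2.745, -0.0]
force: [-0.3, 0.5, 0.2]
opening: 0.0451
gripper_force: 0.0
```

```bash
python3 -c "
from h import *
go(.422,-.219,.018,32)
c=robot.read_camera('side');cv2.imwrite('pics/b.png',cv2.resize(c['color'][170:310,180:380,::-1],None,fx=4,fy=4,interpolation=2))"
```

```text
t 12.25 tcp [ 0.4184 -0.2177  0.2399] yaw 31.8 q6 -1.14 tilt [-0.02  0.01]
turn about tool z: -0.2  then shift (after turn) mm: [-3.1  2.4 35.9]
shift before turn: [-3.1  2.4 35.9]
```

View pics/b.png

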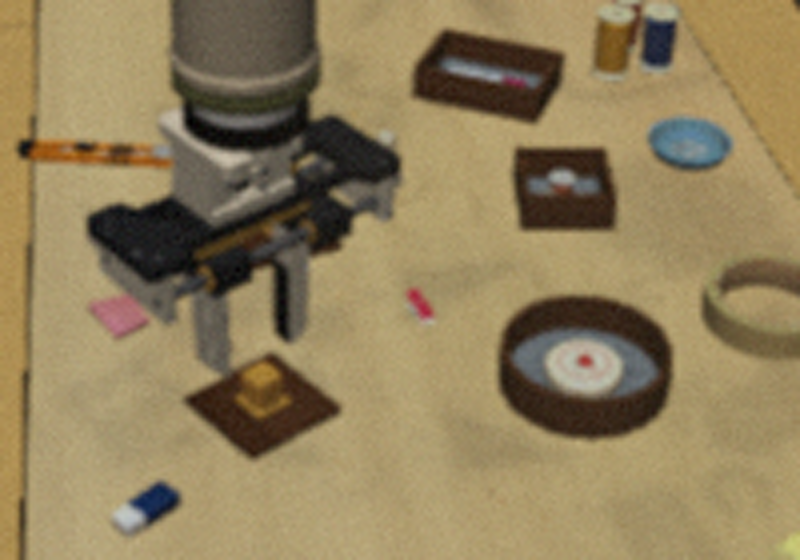

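The picture shows the tape flat in the round box (585,365) and the tube flat in the oblong box (490,72). The gripper is over the square lid's knob (262,385).

Request:
drive_tool:
  moves: [45, -3, 2, 18, 0, 0, 0, 45, 0, 0, 12, 0, 0, 0, 45, 0, 0, 6, 0, 0, 0, 5, 0, 0, 0, 0, 0, 0, 5, 0, 0, 0, 0, 0, 0, 5, 0, 0, 0, 0, 0, 0, 5, 0, 0, 0, 0, 0, 0, 5, 0, 0, 0, 0, 0, 0]
  grip_force: 30

```text
t: 13.1
tool_pos: [0.422, -0.2194, 0.2044]
orientation: [1.521, 2.748, -0.0]
force: [-0.7, 0.9, 2.8]
opening: 0.0195
gripper_force: 30.0
```

Request:
drive_tool:
  moves: [5, 0, 0, 0, 0, 0, 0, 5, 0, 0, 0, 0, 0, 0, 5, 0, 0, -15, 0, 0, 0, 5, 0, 0, -30, 0, 0, 0, 5, 0, 0, -30, 0, 0, 0, 5, 0, 0, 0, 0, 0, 0, 5, 0, 0, 0, 0, 0, 0]

```text
t: 13.8
tool_pos: [0.4218, -0.2194, 0.2792]
orientation: [1.521, 2.747, -0.0]
force: [-0.3, 0.2, -1.6]
opening: 0.0197
gripper_force: 30.0
```

```bash
python3 -c "
from h import *
go(.6785,0,.085,-7.5)
print(robot.read_state()['opening'])"
```

```text
t 13.8 tcp [ 0.4218 -0.2194  0.2792] yaw 32.1 q6 -1.15 tilt [ 0.07 -0.05]
turn about tool z: 39.6  then shift (after turn) mm: [251.  225.9   8.2]
shift before turn: [ 49.7 334.    8.3]
0.01968001261819381
```

Request:
drive_tool:
  moves: [5, 6, 42, 0, 0, 0, 0, 5, 6, 42, 0, 0, 0, 0, 5, 6, 42, 0, 0, 0, 0, 5, 6, 42, 0, 0, 0, 0, 5, 6, 42, 0, 0, 0, 0, 5, 6, 42, 0, 0, 0, 0, 5, 7, 41, 0, 0, 0, 0, 5, 7, 41, 0, 0, 0, 0]

```text
t: 14.6
tool_pos: [0.6785, 0.0019, 0.2759]
orientation: [-1.52, -2.746, 0.003]
force: [1.7, -0.6, -0.9]
opening: 0.0199
gripper_force: 30.0
```

Request:
drive_tool:
  moves: [5, 0, 0, 0, 0, 0, 7.9, 5, 0, 0, 0, 0, 0, 7.9, 5, 0, 0, 0, 0, 0, 7.9, 5, 0, 0, 0, 0, 0, 7.9, 5, 0, 0, 8, 0, 0, 8, 5, 0, 0, 0, 0, 0, 0, 5, 0, 0, 0, 0, 0, 0]

```text
t: 15.3
tool_pos: [0.6775, 0.0005, 0.2687]
orientation: [-2.356, -2.074, 0.004]
force: [-0.6, -0.5, -1.1]
opening: 0.0197
gripper_force: 30.0
```

```bash
python3 -c "
from h import *
go(.6785,0,.043,-7.5)
print(robot.read_state()['opening'])
c=robot.read_camera('side');cv2.imwrite('pics/c.png',cv2.resize(c['color'][150:260,240:400,::-1],None,fx=5,fy=5,interpolation=2))"
```

```text
t 15.3 tcp [6.775e-01 5.000e-04 2.687e-01] yaw -7.3 q6 0.05 tilt [-0.19  0.01]
turn about tool z: 0.2  then shift (after turn) mm: [-0.4  1.1 39.7]
shift before turn: [-0.4  1.2 39.7]
0.019686172972078274
```

View pics/c.png

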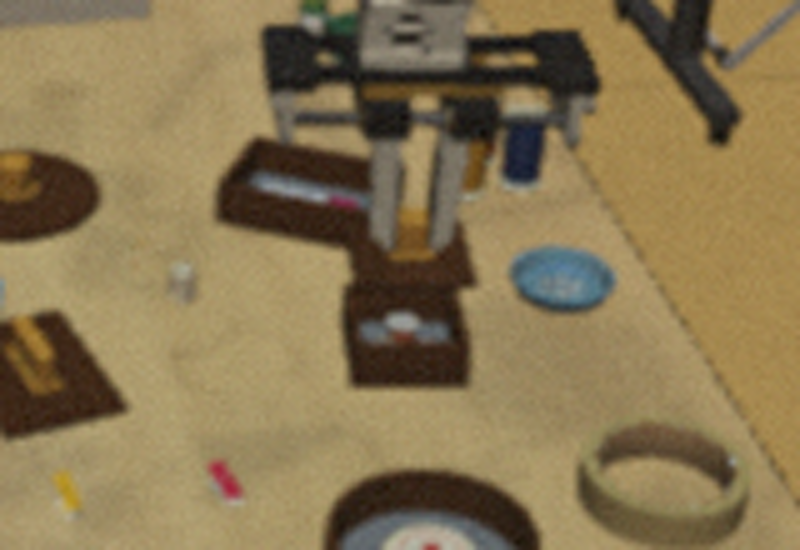

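The square lid hangs level at (415,260), above its box at (408,335). Lowering it.

Request:
drive_tool:
  moves: [5, 0, 1, 12, 0, 0, 0, 5, 0, 0, 10, 0, 0, 0, 5, 0, 0, 6, 0, 0, 0, 5, 0, 0, 5, 0, 0, 0, 5, 0, 0, 4, 0, 0, 0, 5, 0, 0, 2, 0, 0, 0, 5, 0, 0, 0, 0, 0, 0]

```text
t: 16.05
tool_pos: [0.6791, 0.0004, 0.2315]
orientation: [-2.362, -2.071, 0.0]
force: [0.5, 0.0, -0.8]
opening: 0.0199
gripper_force: 30.0
```

Request:
drive_tool:
  moves: [5, 0, 0, 1.5, 0, 0, 0, 5, 0, 0, 1, 0, 0, 0, 5, 0, 0, 0.5, 0, 0, 0, 5, 0, 0, 0, 0, 0, 0]

```text
t: 16.45
tool_pos: [0.6791, 0.0003, 0.2288]
orientation: [2.363, 2.071, 0.0]
force: [-0.0, -0.4, -0.0]
opening: 0.0197
gripper_force: 30.0
```

Request:
drive_tool:
  moves: [34, 0, 0, 0, 0, 0, 0, 34, 0, 0, 0, 0, 0, 0, 34, 0, 0, 0, 0, 0, 0, 34, 0, 0, -20, 0, 0, 0, 34, 0, 0, -40, 0, 0, 0, 34, 0, 0, 0, 0, 0, 0]

```text
t: 17.05
tool_pos: [0.6813, 0.0002, 0.2958]
orientation: [2.357, 2.066, 0.011]
force: [1.0, 0.5, 1.3]
opening: 0.0338
gripper_force: 0.0
```

```bash
python3 -c "
from h import *
go(.446,-.0067,.018,15)
print(robot.read_state()['opening'])"
```

```text
t 17.05 tcp [6.813e-01 2.000e-04 2.958e-01] yaw -7.5 q6 0.06 tilt [ 0.57 -0.04]
turn about tool z: -22.5  then shift (after turn) mm: [  54.2 -229.1   91.8]
shift before turn: [ -37.7 -233.2   89.5]
0.03381290263589034
```

Request:
drive_tool:
  moves: [34, -7, -46, 0, 0, 0, 0, 34, -7, -46, 0, 0, 0, 0, 34, -7, -46, 0, 0, 0, 0, 34, -7, -46, 0, 0, 0, 0, 34, -8, -46, 0, 0, 0, 0, 34, 0, 0, 15, 0, 0, -7.5, 34, 0, 0, 15, 0, 0, -7.5, 34, 0, 0, 15, 0, 0, -7.5]

```text
t: 17.85
tool_pos: [0.4463, -0.0052, 0.2441]
orientation: [1.905, 2.495, 0.002]
force: [-0.0, 0.6, -0.6]
opening: 0.034
gripper_force: 0.0
```

Request:
drive_tool:
  moves: [34, 0, 0, 10, 0, 0, 0, 34, 0, 0, 0, 0, 0, 0, 34, 0, 0, 0, 0, 0, 0]

```text
t: 18.15
tool_pos: [0.4466, -0.0052, 0.2339]
orientation: [-1.917, -2.489, 0.0]
force: [0.7, 0.2, 0.6]
opening: 0.0336
gripper_force: 0.0
```

```bash
python3 -c "
from h import *
go(.446,-.0067,.018,15)
print(robot.read_state()['opening'])"
```

```text
t 18.15 tcp [ 0.4466 -0.0052  0.2339] yaw 14.8 q6 -0.38 tilt [-0.01  0.  ]
turn about tool z: -0.2  then shift (after turn) mm: [-1.3 -1.  29.9]
shift before turn: [-1.3 -0.9 29.9]
0.033564125358352875
```

Request:
drive_tool:
  moves: [34, -1, -1, 16, 0, 0, 0, 34, 0, 0, 9, 0, 0, 0, 34, 0, 0, 5, 0, 0, 0, 0, 0, 0, 0, 0, 0, 0, 0, 0, 0, 0, 0, 0, 0, 0, 0, 0, 0, 0, 0, 0, 0, 0, 0, 0, 0, 0, 0, 0, 0, 0, 0, 0, 0, 0]

```text
t: 18.95
tool_pos: [0.4461, -0.0064, 0.2043]
orientation: [1.913, 2.491, 0.001]
force: [-0.7, 0.8, 2.8]
opening: 0.0113
gripper_force: 30.0
```

Request:
drive_tool:
  moves: [0, 0, 0, 0, 0, 0, 0, 0, 0, 0, 0, 0, 0, 0, 0, 0, 0, -15, 0, 0, 0, 0, 0, 0, -30, 0, 0, 0, 0, 0, 0, -30, 0, 0, 0, 0, 0, 0, 0, 0, 0, 0, 0, 0, 0, 0, 0, 0, 0]

```text
t: 19.65
tool_pos: [0.4458, -0.0065, 0.279]
orientation: [1.913, 2.491, 0.001]
force: [-0.3, 0.3, -1.2]
opening: 0.012
gripper_force: 30.0
```

```bash
python3 -c "
from h import *
go(.6563,.1807,.085,60)
print(robot.read_state()['opening'])"
```

```text
t 19.65 tcp [ 0.4458 -0.0065  0.279 ] yaw 15.0 q6 -0.39 tilt [ 0.07 -0.01]
turn about tool z: -45.0  then shift (after turn) mm: [-88.7 267.3   8. ]
shift before turn: [126.5 251.7   8.2]
0.012013423288061417
```

Request:
drive_tool:
  moves: [0, 21, 42, 0, 0, 0, 0, 0, 21, 42, 0, 0, 0, 0, 0, 21, 42, 0, 0, 0, 0, 0, 21, 42, 0, 0, 0, 0, 0, 21, 42, 0, 0, 0, 0, 0, 21, 42, 0, 0, 0, 0, 0, 0, 0, 0, 0, 0, -7.5, 0, 0, 0, 0, 0, 0, -7.5]

```text
t: 20.45
tool_pos: [0.6564, 0.1815, 0.274]
orientation: [-1.56, -2.722, 0.006]
force: [-0.2, 0.0, -0.4]
opening: 0.0119
gripper_force: 30.0
```

Request:
drive_tool:
  moves: [0, 0, 0, 0, 0, 0, -7.5, 0, 0, 0, 0, 0, 0, -7.5, 0, 0, 0, 0, 0, 0, -7.5, 0, 0, 0, 8, 0, 0, -7.5, 0, 0, 0, 0, 0, 0, 0, 0, 0, 0, 0, 0, 0, 0]

```text
t: 21.05
tool_pos: [0.6559, 0.1802, 0.2686]
orientation: [-0.819, -3.03, 0.002]
force: [-0.1, 0.6, -0.8]
opening: 0.0117
gripper_force: 30.0
```

```bash
python3 -c "
from h import *
go(.6563,.1807,.0425,60)
print(robot.read_state()['opening'])
c=robot.read_camera('side');cv2.imwrite('pics/d.png',cv2.resize(c['color'][140:260,240:400,::-1],None,fx=5,fy=5,interpolation=2))"
```

```text
t 21.05 tcp [0.6559 0.1802 0.2686] yaw 59.7 q6 -0.85 tilt [-0.19 -0.04]
turn about tool z: -0.3  then shift (after turn) mm: [-0.1  0.6 40.1]
shift before turn: [-0.2  0.7 40.1]
0.011741412065454775
```

View pics/d.png

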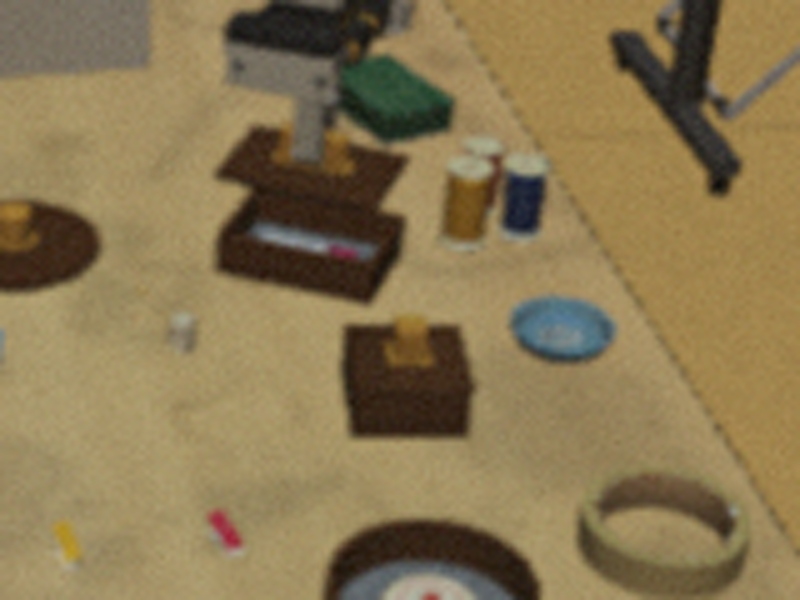

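The square lid sits level on its box (408,380), and the oblong lid at (315,165) is aligned above its own box.

Request:
drive_tool:
  moves: [0, 0, 1, 12, 0, 0, 0, 0, 0, 0, 10, 0, 0, 0, 0, 0, 0, 6, 0, 0, 0, 0, 0, 0, 5, 0, 0, 0, 0, 0, 0, 4, 0, 0, 0, 0, 0, 0, 1.5, 0, 0, 0, 0, 0, 0, 1, 0, 0, 0, 0, 0, 0, 0, 0, 0, 0]

```text
t: 21.9
tool_pos: [0.6572, 0.1813, 0.2315]
orientation: [0.814, 3.034, 0.0]
force: [0.1, -0.0, -0.7]
opening: 0.0114
gripper_force: 30.0
```

Request:
drive_tool:
  moves: [0, 0, 0, 1.5, 0, 0, 0, 0, 0, 0, 1, 0, 0, 0, 0, 0, 0, 0.5, 0, 0, 0, 0, 0, 0, 0, 0, 0, 0]

```text
t: 22.3
tool_pos: [0.6572, 0.1812, 0.2284]
orientation: [0.814, 3.034, 0.0]
force: [-0.2, -0.1, 0.1]
opening: 0.0118
gripper_force: 30.0
```

Request:
drive_tool:
  moves: [38, 0, 0, 0, 0, 0, 0, 38, 0, 0, 0, 0, 0, 0, 38, 0, 0, 0, 0, 0, 0, 38, 0, 0, -20, 0, 0, 0, 38, 0, 0, -40, 0, 0, 0, 38, 0, 0, 0, 0, 0, 0]

```text
t: 22.9
tool_pos: [0.6592, 0.1817, 0.2953]
orientation: [0.812, 3.026, 0.007]
force: [0.9, -0.4, 2.0]
opening: 0.0382
gripper_force: 0.0
```

```bash
python3 -c "
from h import *
go(.4548,.211,.018)
print(robot.read_state()['opening'])"
```

```text
t 22.9 tcp [0.6592 0.1817 0.2953] yaw 60.0 q6 -0.85 tilt [0.56 0.11]
turn about tool z: 0.0  then shift (after turn) mm: [191.6 -76.9  91.3]
shift before turn: [192.3 -77.5  89.3]
0.03818492384613883
```

Request:
drive_tool:
  moves: [45, 38, -15, 0, 0, 0, 0, 45, 38, -15, 0, 0, 0, 0, 45, 38, -15, 0, 0, 0, 0, 45, 38, -16, 0, 0, 0, 0, 45, 38, -16, 0, 0, 0, 0, 45, 0, 0, 30, 0, 0, 0, 45, 0, 0, 25, 0, 0, 0, 45, 0, 0, 0, 0, 0, 0]

```text
t: 23.7
tool_pos: [0.4521, 0.2092, 0.2301]
orientation: [-0.812, -3.03, 0.005]
force: [0.2, -0.1, -1.1]
opening: 0.0448
gripper_force: 0.0
```

Request:
drive_tool:
  moves: [45, 0, 0, 0, 0, 0, 0]

```text
t: 23.8
tool_pos: [0.4541, 0.2096, 0.2334]
orientation: [-0.814, -3.034, 0.001]
force: [0.1, 0.7, 0.2]
opening: 0.045
gripper_force: 0.0
```

```bash
python3 -c "
from h import *
go(.4548,.211,.018)
print(robot.read_state()['opening'])"
```

```text
t 23.8 tcp [0.4541 0.2096 0.2334] yaw 60.0 q6 -0.72 tilt [-0.05 -0.02]
turn about tool z: 0.0  then shift (after turn) mm: [ 0.   1.5 29.4]
shift before turn: [ 0.   1.6 29.4]
0.045024976617050655
```

Request:
drive_tool:
  moves: [45, 0, 1.5, 15, 0, 0, 0, 45, 0, 0, 9, 0, 0, 0, 45, 0, 0, 5, 0, 0, 0, 10, 0, 0, 0, 0, 0, 0, 10, 0, 0, 0, 0, 0, 0, 10, 0, 0, 0, 0, 0, 0, 10, 0, 0, 0, 0, 0, 0, 10, 0, 0, 0, 0, 0, 0]

```text
t: 24.6
tool_pos: [0.4552, 0.2111, 0.2049]
orientation: [0.814, 3.033, 0.001]
force: [0.9, -0.2, 2.3]
opening: 0.0233
gripper_force: 30.0
```

Request:
drive_tool:
  moves: [10, 0, 0, 0, 0, 0, 0, 10, 0, 0, 0, 0, 0, 0, 10, 0, 0, -15, 0, 0, 0, 10, 0, 0, -40, 0, 0, 0, 10, 0, 0, -40, 0, 0, 0, 10, 0, 0, 0, 0, 0, 0, 10, 0, 0, 0, 0, 0, 0]

```text
t: 25.3
tool_pos: [0.4551, 0.2111, 0.2999]
orientation: [0.813, 3.033, 0.002]
force: [0.6, -0.5, -1.2]
opening: 0.0228
gripper_force: 30.0
```

```bash
python3 -c "
from h import *
go(.640,-.213,.085)
print(robot.read_state()['opening'])"
```

```text
t 25.3 tcp [0.4551 0.2111 0.2999] yaw 60.0 q6 -0.71 tilt [0.11 0.04]
turn about tool z: 0.0  then shift (after turn) mm: [-372.3 -274.6   28.9]
shift before turn: [-372.3 -274.7   29. ]
0.022839019687829056
```

Request:
drive_tool:
  moves: [10, -37, -28, 0, 0, 0, 0, 10, -37, -27, 0, 0, 0, 0, 10, -37, -28, 0, 0, 0, 0, 10, -37, -27, 0, 0, 0, 0, 10, -37, -28, 0, 0, 0, 0, 10, -37, -27, 0, 0, 0, 0, 10, -37, -28, 0, 0, 0, 0, 10, -37, -27, 0, 0, 0, 0]

```text
t: 26.1
tool_pos: [0.6005, -0.1293, 0.2962]
orientation: [-0.813, -3.03, -0.0]
force: [0.7, 1.3, -0.7]
opening: 0.0231
gripper_force: 30.0
```

Request:
drive_tool:
  moves: [10, -38, -28, 0, 0, 0, 0, 10, -38, -27, 0, 0, 0, 0, 10, 0, 0, 20, 0, 0, 0, 10, 0, 0, 9, 0, 0, 0, 10, 0, 0, 0, 0, 0, 0, 10, 0, 0, 0, 0, 0, 0]

```text
t: 26.7
tool_pos: [0.6387, -0.212, 0.2689]
orientation: [-0.812, -3.032, -0.001]
force: [0.1, -0.1, -0.7]
opening: 0.0233
gripper_force: 30.0
```

```bash
python3 -c "
from h import *
go(.640,-.213,.0429)
print(robot.read_state()['opening'])
c=robot.read_camera('side');cv2.imwrite('pics/e.png',cv2.resize(c['color'][150:290,240:400,::-1],None,fx=4,fy=4,interpolation=2))"
```

```text
t 26.7 tcp [ 0.6387 -0.212   0.2689] yaw 60.0 q6 -1.44 tilt [-0.15  0.07]
turn about tool z: 0.0  then shift (after turn) mm: [-1.6 -0.2 40. ]
shift before turn: [-1.7 -0.2 40. ]
0.02331613587891383
```

View pics/e.png

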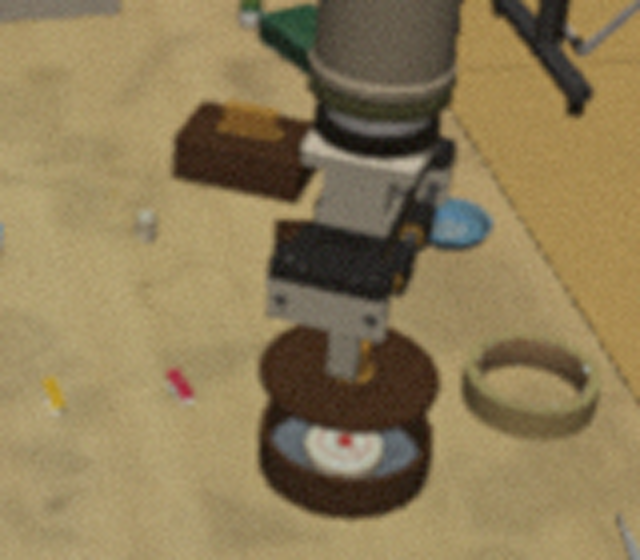

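The oblong lid is seated at (245,145), and the round lid at (348,375) is level above its box, with the tape at (343,440). Lowering it.

Request:
drive_tool:
  moves: [10, -1, 0, 12, 0, 0, 0, 10, 0, 0, 10, 0, 0, 0, 10, 0, 0, 6, 0, 0, 0, 10, 0, 0, 5, 0, 0, 0, 10, 0, 0, 4, 0, 0, 0, 10, 0, 0, 1.5, 0, 0, 0, 10, 0, 0, 1, 0, 0, 0, 10, 0, 0, 0, 0, 0, 0]

```text
t: 27.55
tool_pos: [0.6402, -0.2139, 0.2309]
orientation: [0.814, 3.034, -0.0]
force: [0.3, 0.0, -0.9]
opening: 0.0234
gripper_force: 30.0
```

Request:
drive_tool:
  moves: [10, 0, 0, 1, 0, 0, 0, 10, 0, 0, 0.5, 0, 0, 0, 10, 0, 0, 0.5, 0, 0, 0, 10, 0, 0, 0, 0, 0, 0]

```text
t: 27.95
tool_pos: [0.6402, -0.2138, 0.2289]
orientation: [0.814, 3.034, -0.0]
force: [-0.2, 0.3, -0.4]
opening: 0.0232
gripper_force: 30.0
```

Request:
drive_tool:
  moves: [50, 0, 0, 0, 0, 0, 0, 50, 0, 0, 0, 0, 0, 0, 50, 0, 0, 0, 0, 0, 0, 50, 0, 0, -20, 0, 0, 0, 50, 0, 0, -40, 0, 0, 0, 50, 0, 0, -50, 0, 0, 0]

```text
t: 28.55
tool_pos: [0.6392, -0.2134, 0.3369]
orientation: [-0.813, -3.029, -0.001]
force: [0.9, -0.1, 0.1]
opening: 0.05
gripper_force: 0.0
```

Request:
drive_tool:
  moves: [50, 40, 0, 0, 0, 0, 0, 50, 40, 0, 0, 0, 0, 0, 50, 40, 0, 0, 0, 0, 0, 50, 40, 0, 0, 0, 0, 0, 50, 40, 0, 0, 0, 0, 0, 50, 0, 0, 0, 0, 0, 0, 50, 0, 0, 0, 0, 0, 0]

```text
t: 29.25
tool_pos: [0.4666, -0.1133, 0.3392]
orientation: [0.813, 3.033, -0.0]
force: [0.5, -0.6, 0.4]
opening: 0.0497
gripper_force: 0.0
```

```bash
python3 - <<'E'
from h import *
c=robot.read_camera('side');a=c['color'][150:290,230:400,::-1]
t=robot.read_camera('top'); b=t['color'][140:260,160:380,::-1]
cv2.imwrite('pics/f.png',np.hstack([cv2.resize(a,(400,330),interpolation=2),cv2.resize(b,(400,330),interpolation=2)]))
hsv=cv2.cvtColor(t["color"],cv2.COLOR_RGB2HSV)
D=t["depth"]
cs,_=cv2.findContours((hsv[...,2]<125).astype(np.uint8),cv2.RETR_EXTERNAL,cv2.CHAIN_APPROX_NONE)
for k,u,v in (("r",337,188),("o",200,184),("s",263,175)):
    for q in cs:
        if cv2.contourArea(q)>300 and cv2.pointPolygonTest(q,(u,v),False)>0: print(k,[np.round(i,1) for i in cv2.minAreaRect(np.float32(plane(t,q[:,0],.03)*1e3))])
    vv,uu=np.mgrid[v-6:v+7,u-6:u+7]; o,d=rays(t,np.c_[uu.ravel(),vv.ravel()]); print("z",np.percentile((o+d*D[vv,uu].reshape(-1,1))[:,2],[10,50,90]).round(3))
print(robot.read_state()["tool_pos"])
E
```

```text
r [array([311.8, -88.7]), array([321.9, 819.9]), np.float64(62.1)]
z [0.037 0.041 0.063]
o [array([653.9, 178. ]), array([ 92.9, 120. ]), np.float64(60.9)]
z [0.036 0.04  0.062]
s [array([676.6,   0. ]), array([79.1, 84. ]), np.float64(81.9)]
z [0.036 0.04  0.063]
[ 0.46775284 -0.11410199  0.33959707]
```

View pics/f.png

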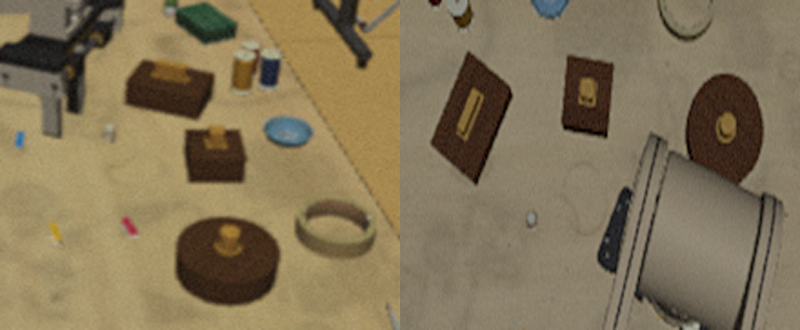

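All three lids sit level on their boxes, in the side view at (170,85), (215,150) and (228,255). The plate tops read about 39-41 mm and the knobs about 63 mm, as expected when seated. The arm is clear.

```bash
python3 -c "
from plant import robot
print(robot.close_job())"
```

```text
the job is handed in; nothing more can be done
None
```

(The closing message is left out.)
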